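Change the nailing jack over from soles to heels

TASK

The nailing jack on the cobbler's bench is set up for soles: push its slide bolt right back by the red knob, lift the double-ended last off the pivot pin, turn it end for end so that the small brass-faced heel end points where the sole end was (towards the robot), and lower it right down on the pin before letting go. Then push the bolt home across the last until it clicks. Leave the other things on the bench where they are.

Things in the scene. Friction and masses are not known exactly. Their poses are not given: they have to be found in the camera images.
- jack: Fixed green iron nailing jack. Origin on the bench under the pivot pin; z up; x along the seated last, the robot being on its -x side (within about 0.55 rad); y along the bolt's travel. Round base 150 mm across. Flat seat 70 mm above the bench, 100 (x) by 46 (y) mm. On the seat four rounded ribs, 8.5 mm high, inner faces at y = +-12.5 mm, x -37 to -22 and 23 to 49 mm, keep the last square.
- pin (a point): Foot of the upright steel pivot pin, on its axis, at seat height (70 mm above the bench). Pin 13 mm in diameter, 32 mm tall, its top 10 mm tapering to 6 mm. Same axes as the jack. The middle of the seat round it is free for fingers: nothing stands higher than the seat at |x| < 20 mm of the jack.
- keeper (a point): Middle of the bolt's open-topped keeper at the jack's x = -52, y = -30 mm, on the far side of the last from the knob; y -42 to -18 mm, top 28 mm above the seat; a sprung brass ball sits in its cheek on the -x side. Opposite it, on the +y side, the bolt's bed (y 20 to 122 mm, 16 mm above the seat) and guide (y 20 to 40 mm, top 31 mm above the seat). Same axes as the jack.
- last: Double-ended last: loose cast aluminium arm 284 mm long, 0.5 to 0.8 kg, balanced near its hub. Origin on the hub's hole axis at its underside, which rests on the seat. Own +x to the heel end, -x to the sole end. Either side of the hub a web 22 mm wide, 16 mm high, out to 75 mm; then necks rise to the two end plates, tops 55 mm above the underside. At the start the heel end points to the jack's +x.
- last_hub (a point): Centre (half-way up) of the last's hub, 19 mm above its underside: a block 46 (x) by 30 (y) by 38 (z) mm with a 16 mm hole through it from top to bottom that goes over the pin. Grip it across its 30 mm width (y). Axes as the last.
- heel_end (a point): Top centre of the heel end of the last: round plate 45 mm across with a brass face, 108 mm from the hub's axis.
- sole_end (a point): Top centre of the sole end of the last: longer steel-faced plate shaped like the front of a foot, 62 mm wide, 122 mm from the hub's axis.
- bolt (a joint): Travel of the slide bolt along the jack's +y, m. 0 = home: nose in the keeper, sprung ball clicked into its side notch, and the last's web held down under it (start). 0.060 = right back against its stop; clear of the last from 0.052. It can overrun home by 1.5 mm and springs back. Getting past the ball takes about 5 N, else about 1 N; it stays where it is left.
- bolt_knob (a point): Middle of the bolt's upright red knob, a round peg 14 mm in diameter, 48 mm above the seat; bare from 32 to 57 mm above the seat, higher than the hub (38 mm) and the guide. It moves with the bolt: at the jack's x = -52 mm, y = 48 mm (home) to 108 mm (back). Same axes as the jack.
- hammer: Shoe hammer, wooden handle, 260 mm, lying on the bench; leave alone. Origin under its middle.
- polish_tin: Flat red tin, 72 mm across, 24 mm high; leave alone. Origin under its centre.
- pincers: Blue-handled pincers, 170 mm, lying flat; leave alone.
- red_shoe: Red court shoe, 245 mm long, 80 mm high; leave alone. Origin under its middle.
- tack_jar: Small jar of tacks with a steel lid, 64 mm across, 75 mm high; leave alone.
- dye_bottle: Amber bottle, 44 mm across, 120 mm high; leave alone.
- brush: Brush with a dark wooden handle, 200 mm, lying; leave alone.
Mind the look-alikes: they are no part of the job. Several things have the shape of the jack; the one meant has the colours described above.

How it is judged:
On the way, in this order (a step that is already met when the one before it is completed fails the run):
1. the bolt is pushed right back, clear of the last (value of joint bolt above 0.052 m), for 0.1 s.
2. the last is lifted off the pin (z of last_hub in the frame of jack above 0.122 m), for 0.1 s.
3. the last, turned end for end, is back on the pin and fully down, the bolt still back (horizontal distance between last_hub and pin below 0.003 m and z of last_hub in the frame of jack below 0.0915 m and x of heel_end in the frame of jack below -0.1 m and value of joint bolt above 0.05 m), for 0.2 s.
4. the bolt is pushed home until it clicks (value of joint bolt below 0.0015 m), for 0.1 s.
At the end, for the whole second after the job is handed in: The last sits on the pin (hub within 3 mm of the pin's axis, down on the seat within 2.5 mm, level within 0.05 rad) with the heel end towards the jack's -x side, where the sole end was, and the bolt is home and clicked (within 1.5 mm) (value of joint bolt below 0.0015 m and horizontal distance between last_hub and pin below 0.003 m and z of last_hub in the frame of jack between 0.0865 and 0.0915 m and angle between last_hub's own z axis and vertical below 0.05 rad and x of heel_end in the frame of jack below -0.1 m); the robot touches nothing.
It fails at once if the last let go over the pin while still more than 15 mm above the seat (horizontal distance between last_hub and pin below 0.02 m and z of last_hub in the frame of jack above 0.104 m and contact force between the fingers and last below 0.1 N).
It fails at once if something else on the bench was moved by more than 20 mm (distance of any of hammer, polish_tin, pincers, red_shoe, tack_jar, dye_bottle, brush from where it was at the start of the episode above 0.02 m).
It also fails if it takes over 61 s, if anything falls off the work surface, if the arm or the gripper's body presses on something with over 40 N, if the wrist force passes 120 N, or if a joint passes its speed limit or range.

ROBOT

A 6-joint arm with a two-finger parallel gripper is mounted at the origin on the work surface. World frame = base frame: x ahead of the robot, y to its left, z up, the work surface at z = 0. Lengths are in m, angles in rad, forces in N, time in s.
With the tool pointing down it reaches from about 0.35 to 0.775 m from the base axis. Payload 5.5 kg.
Tool frame: the origin (TCP) lies midway between the tips of the shut fingers; the grasp point (between the pads) lies behind it (env.grip_point_offset is the z of the grasp point in the tool frame, in m); z points along the fingers, y is the direction in which the jaws open and shut (so a half turn about z gives the same grasp; the last joint's range is limited). The gripper opens to 85 mm and grips with 20 to 120 N. Pads are 22 mm wide; open, the fingers measure 114 mm over their backs; the gripper's body (76 mm by 85 mm) begins 54 mm behind the grasp point. The pads swing forward as they close: fully open they stand 13 mm farther back than shut.
Start: joints at [1.012, 0.313, 0.046, 1.304, 0, 1.431], TCP at [0.234, 0.525, 0.231] pointing down, gripper open.
Joint ranges: [-2.76, 2.76], [-0.86, 1.69], [-1.03, 1.26], [-2.2, 2.34], [-1.47, 1.5], [-3.14, 3.14]. Speed limits (rad/s): [2.57, 2.57, 3.14, 3.14, 3.14, 3.14].

INTERFACE

Orientations are given as a unit quaternion [w, x, y, z].
In Python, from workcell import env, viewer gives the robot as it stands. The module is installed in compiled form; this text tells all that it offers.
- The arm moves only by the shell command python3 -m inch 'ROWS' [OPENING] [FORCE]. ROWS is JSON, a list of rows, each a list of 2 entries, a list of its own where there are three numbers: the shift along the tool's x, y, z in m, then the turn about the tool's z in degrees. In form: [[[tx, ty, tz], spin], ...]. A call has 1 to 5 rows; each row is the pose to reach, as a shift and turn from the pose measured when the call began, along the tool's axes at that moment; what a row does not reach only later rows make up. A row lasts 1/12 s, in which the tool goes at most 41.7 mm and 7.16 degrees, less where a joint would pass 70% of its speed; a pose out of reach is approached as far as the arm can. A call with a gripper value outside its range is refused whole. OPENING is the closure, from 0 (fully open) to 1 (shut), set as the call begins (- or left out, the last holds). The fingers move at their own pace and stop on an object; FORCE is the grip in N (left out, the last holds). Time passes only in rows, so rows that repeat a pose let the fingers close. It gives the time, the measured TCP pose, the force and the opening at its end, in the units of the state.
- env.get_state(): the state, without advancing time (a new reading comes with each control period).
- viewer.read_camera(name): name is "scene" or "side" or "wrist"; returns a dict with "image" (400x640x3 uint8, red, green, blue), "depth" (400x640 float32, m along the optical axis (not along the pixel's ray), 0 where there is no reading), "vertical_fov" (degrees; the focal length in pixels is half the picture's height over the tangent of half this angle, whatever the lens; pixels are square), "cx", "cy" (the principal point, pixels), "R" (3x3) and "t" (3): a world point X has camera coordinates R X + t; the wrist camera has in their place "T_tool_cam" (4x4, takes a point from camera to tool coordinates, whose origin is the TCP and whose axes are the flange's). Camera axes: x right, y down, z forward; pixel columns grow to the right and rows downward; lengths in m; the calibration is good to about 2 mm. A picture is of the moment at which its call begins: read the wrist's pose just before it.
- env.hand_in(): hands the job in, once; it reports no verdict.
The state is a dict: "clock": time; "joint_pos": joint angles; "qvel": joint speeds; "tau": joint torques, N m; "tcp_pos": TCP position; "orientation": TCP orientation; "wrist_force": force on the tool from outside, world axes, zero at the start; "ft_torque": the same for the moment, N m; "finger_gap": finger opening in m.
Only numpy, scipy, OpenCV 4.12 (cv2) and the standard library are available. Lean on these libraries where they do the work, as an engineer would, in place of code of your own. Each camera call takes 0.05 s, during which the arm holds its last target. There are 200 camera calls.

## Working session

There is one attempt and no reset: what is moved stays moved. The work goes in short steps, Python scripts to look and compute and a shell command to move; the robot and the scene stay as the last step left them, time stands still between calls to the robot, and variables do not carry over. Pictures are saved under pics/ and viewed, on a budget of 10 in all, crops included, one or two more only if the job needs it, and the job is handed in when it is done.

```bash
mkdir -p pics; cat > h.py <<'E'
import numpy as np, cv2
from workcell import env, viewer
from scipy.spatial.transform import Rotation as Ro
def tool():
    s=env.get_state(); q=s["orientation"]
    return Ro.from_quat([q[1],q[2],q[3],q[0]]).as_matrix(), np.array(s["tcp_pos"])
def cam(name):
    Rt,p=tool(); c=viewer.read_camera(name)
    h=c["image"].shape[0]; c["f"]=h/2/np.tan(np.radians(c["vertical_fov"])/2)
    if name=="wrist":
        T=np.eye(4);T[:3,:3]=Rt;T[:3,3]=p; M=T@np.array(c["T_tool_cam"])
    else:
        R=np.array(c["R"]);M=np.eye(4);M[:3,:3]=R.T;M[:3,3]=-R.T@np.array(c["t"])
    c["M"]=M; return c
def cloud(c):
    d=c["depth"]; v,u=np.mgrid[:d.shape[0],:d.shape[1]]
    P=np.stack([(u-c["cx"])/c["f"]*d,(v-c["cy"])/c["f"]*d,d],-1)
    return P@c["M"][:3,:3].T+c["M"][:3,3]
def save(img,n): cv2.imwrite("pics/"+n,cv2.cvtColor(img,cv2.COLOR_RGB2BGR))
E
python3 - <<'E'
from h import *
for n in("scene","side"):
    c=cam(n); save(c["image"],n+"1.png"); np.savez("/tmp/"+n,P=cloud(c),I=c["image"],d=c["depth"]); print(n,c["f"],c["M"][:3,3])
s=env.get_state();print(s,env.grip_point_offset)
E
```

```text
scene 450.5630750501195 [1.04571617 0.76924773 0.82481815]
side 442.7724976430268 [ 0.30123881 -0.95688085  0.91675665]
{'clock': 0.1, 'joint_pos': array([ 1.01238538e+00,  3.13933021e-01,  4.50865517e-02,  1.30360382e+00,
       -2.14487059e-05,  1.43118316e+00]), 'qvel': array([ 6.59743902e-04, -1.33958481e-03,  2.15458624e-03,  1.60127705e-05,
       -5.40046886e-04,  6.25192531e-05]), 'tau': array([ 3.13876626e-03, -4.81725848e+01,  2.99243742e+01,  1.27438045e-02,
       -8.42200302e-05, -2.09585113e-05]), 'tcp_pos': array([0.23360611, 0.52490353, 0.23049118]), 'orientation': array([-2.72724509e-04,  2.07871882e-01,  9.78155712e-01, -7.80790402e-04]), 'wrist_force': array([ 0.01145419,  0.54985626, -0.24898935]), 'ft_torque': array([ 0.01111431,  0.02707   , -0.01970605]), 'finger_gap': 0.08520463469429895} -0.0187
```

View pics/scene1.png

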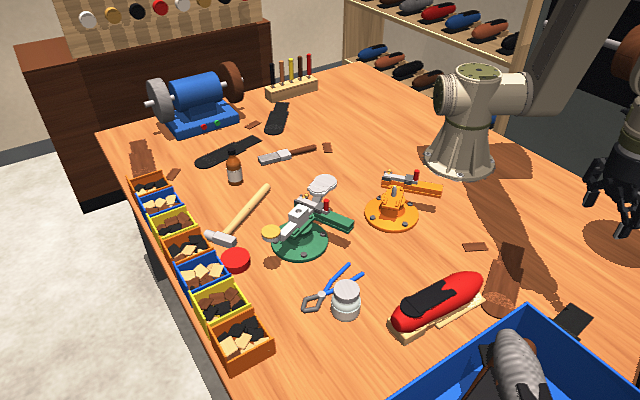

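View pics/side1.png

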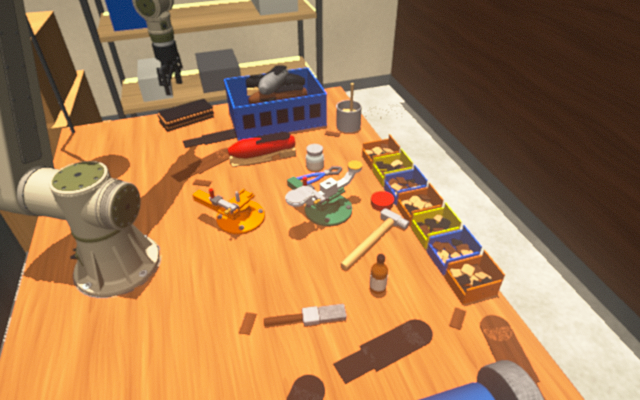

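Two jack-shaped things: green (scene 300,235; side 328,205), with the double-ended last, brass heel and red knob; and orange (scene 393,205; side 235,212), with no last. The green one fits the description. I'll confirm it in an enlarged crop and measure it.

```bash
python3 - <<'E'
from h import *
z=np.load("/tmp/scene.npz");I,P=z["I"],z["P"]
save(cv2.resize(I[165:270,250:370],None,fx=6,fy=5.7,interpolation=cv2.INTER_CUBIC)[:, :],"crop1.png")
for n in("scene","side"):
    z=np.load(f"/tmp/{n}.npz");I,P=z["I"],z["P"]
    H=cv2.cvtColor(I,cv2.COLOR_RGB2HSV).astype(int)
    m=np.zeros(H.shape[:2],bool)
    if n=="scene": m[165:270,250:362]=1
    else: m[155:228,282:368]=1
    h,s,v=H[...,0],H[...,1],H[...,2]
    for nm,k in(("green",(h>60)&(h<90)&(s>100)),("brass",(h>18)&(h<32)&(s>110)&(P[...,2]>.1)),("red",((h<6)|(h>174))&(s>150)&(P[...,2]>.08)),("grey",(s<60)&(P[...,2]>.1))):
        q=P[m&k&(z["d"]>0)]
        if len(q)<3: print(n,nm,len(q)); continue
        print(n,nm,len(q),np.median(q,0).round(4),q.min(0).round(3),q.max(0).round(3))
        if nm=="green":
            b=q[q[:,2]<.03]; print(" base",len(b),b.min(0).round(3),b.max(0).round(3))
            c,r=cv2.minEnclosingCircle(b[:,:2].astype(np.float32)); print(" circ",c,r)
E
```

```text
scene green 1843 [0.6183 0.0711 0.0195] [ 0.521 -0.036 -0.002] [0.701 0.135 0.09 ]
 base 1075 [ 0.556 -0.036 -0.002] [0.701 0.113 0.03 ]
 circ (0.6275483965873718, 0.03810681030154228) 0.07519004493951797
scene brass 200 [0.7253 0.0791 0.1248] [ 0.573 -0.011  0.101] [0.747 0.102 0.128]
scene red 50 [0.5625 0.0634 0.1177] [0.555 0.053 0.098] [0.568 0.069 0.129]
scene grey 765 [0.5554 0.0174 0.1207] [ 0.487 -0.039  0.1  ] [0.747 0.103 0.129]
side green 0
side brass 101 [0.7232 0.0775 0.1255] [ 0.55  -0.026  0.101] [0.744 0.1   0.13 ]
side red 16 [0.5572 0.0543 0.1166] [0.553 0.051 0.101] [0.562 0.057 0.129]
side grey 555 [ 0.5376 -0.0037  0.1233] [ 0.484 -0.046  0.1  ] [0.727 0.072 0.131]
```

View pics/crop1.png

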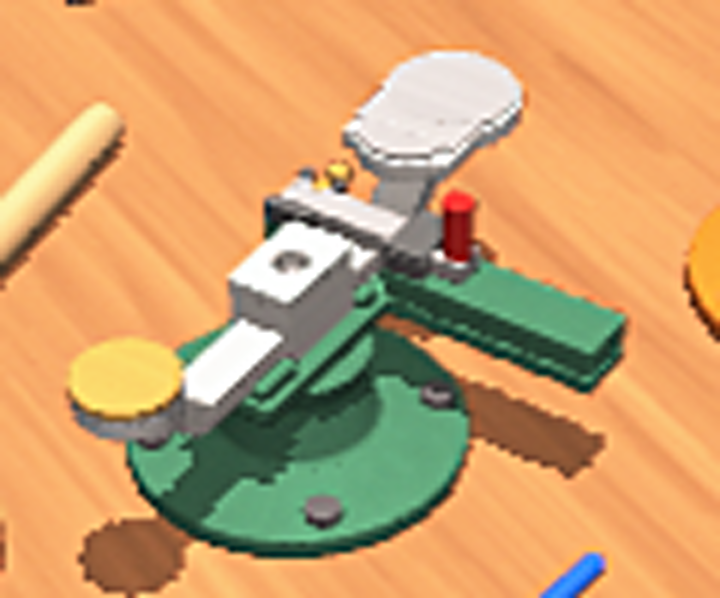

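Confirmed: the green jack has the last with its brass heel at crop (125,378), hub (290,262), sole (440,105) and red knob (458,230). Estimated origin is (0.6275, 0.038) with yaw about 22.4°, and the predicted knob position matches the measured one. Next I move above it with the jaws along the jack's y and take a closer look.

```bash
cat > go.py <<'E'
import sys
from h import *
# usage: go.py x y z yawdeg(tool x) : prints shift, spin
def need(x,y,z,yaw):
    R,p=tool(); d=R.T@(np.array([x,y,z])-p); a=np.degrees(np.arctan2(R[1,0],R[0,0]))
    s=-((yaw-a+180)%360-180); return d.round(4),round(s,2)
if __name__=="__main__": print(*need(*map(float,sys.argv[1:])))
E
for i in 1 2 3 4; do python3 -m inch '[[[-0.033,-0.018,-0.004],0],[[-0.066,-0.036,-0.008],0],[[-0.1,-0.054,-0.011],0],[[-0.133,-0.0725,-0.015],0],[[-0.133,-0.0725,-0.015],0]]' | tail -1; done
for i in 1 2; do python3 -m inch '[[[0,0,0],-6],[[0,0,0],-12],[[0,0,0],-18],[[0,0,0],-23],[[0,0,0],-23]]' |tail -1; done
python3 - <<'E'
from h import *
c=cam("wrist"); print(np.array(c["T_tool_cam"]).round(3)); R,p=tool(); print(R.round(3),p,env.get_state()["joint_pos"])
save(c["image"],"w1.png"); np.savez("/tmp/w1",P=cloud(c),I=c["image"],M=c["M"],f=c["f"],cx=c["cx"],cy=c["cy"])
E
```

```text
finger_gap: 0.0853
finger_gap: 0.0851
finger_gap: 0.0853
finger_gap: 0.085
finger_gap: 0.0854
finger_gap: 0.0854
[[ 0.001 -0.956 -0.294  0.075]
 [ 1.     0.001  0.001  0.001]
 [-0.001 -0.294  0.956 -0.143]
 [ 0.     0.     0.     1.   ]]
[[-0.936 -0.352  0.004]
 [-0.352  0.936 -0.008]
 [-0.001 -0.008 -1.   ]] [0.61023954 0.02529563 0.29132796] [-0.08625538  0.37734458  0.28304446  1.47233636 -0.00741916 -0.44573255]
```

View pics/w1.png

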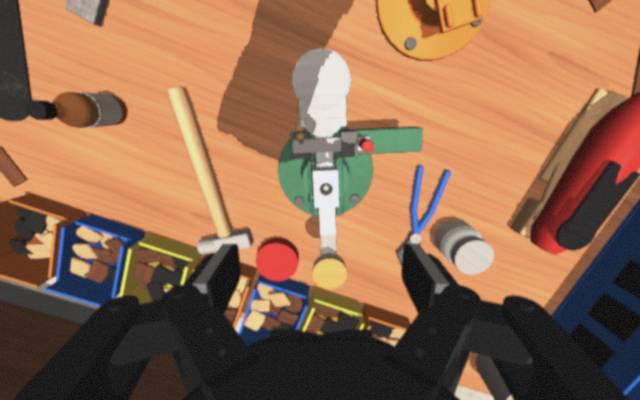

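The wrist view shows the hub hole at (326,188), brass heel at (329,271), knob top at (367,146), and the sole at the top near (320,80). I'll intersect those pixels with the known heights and fit the jack pose.

```bash
cat > fit.py <<'E'
from h import *
def ray(w,u,v,z):
    M=w["M"]; d=M[:3,:3]@np.array([(u-w["cx"])/w["f"],(v-w["cy"])/w["f"],1]); return M[:3,3]+d*(z-M[2,3])/d[2]
E
python3 - <<'E'
from fit import *
w=np.load("/tmp/w1.npz"); I=w["I"];P=w["P"]
H=cv2.cvtColor(I,cv2.COLOR_RGB2HSV).astype(int);h,s,v=H[...,0],H[...,1],H[...,2]
def cen(k,box):
    m=np.zeros(h.shape,bool);m[box[0]:box[1],box[2]:box[3]]=1;m&=k;y,x=np.nonzero(m);return x.mean(),y.mean(),len(x),np.median(P[m],0)
b=cen((h>15)&(h<32)&(s>90)&(P[...,2]>.11),(250,292,308,352)); k=cen(((h<8)|(h>172))&(s>140)&(P[...,2]>.1),(130,165,355,385))
print(b,k)
B=ray(w,b[0],b[1],.125);K=ray(w,k[0],k[1],.124);Hb=ray(w,326,188,.105)
print("brass",B,"knob",K,"hub",Hb)
d=B-Hb; print("hub-brass yaw",np.degrees(np.arctan2(d[1],d[0])),np.hypot(*d[:2]))
# fit 3 points + base circle scene
src=np.array([[0,0],[.108,0],[-.052,.048]]);dst=np.array([Hb[:2],B[:2],K[:2]])
R,_=Ro.align_vectors(np.c_[dst-dst.mean(0),[0]*3],np.c_[src-src.mean(0),[0]*3])
a=R.as_euler("zyx")[0]; r=np.array([[np.cos(a),-np.sin(a)],[np.sin(a),np.cos(a)]])
t=dst.mean(0)-r@src.mean(0); print("yaw",np.degrees(a),"t",t,"res",(dst-src@r.T-t)*1e3)
E
```

```text
(np.float64(329.17476851851853), np.float64(272.41898148148147), 864, array([0.72195688, 0.07903297, 0.1253593 ])) (np.float64(366.7560975609756), np.float64(145.35772357723576), 123, array([0.5570648 , 0.05898055, 0.12782581]))
brass [0.72212554 0.0792267  0.125     ] knob [0.55743948 0.05959025 0.124     ] hub [0.62431381 0.03723893 0.105     ]
hub-brass yaw 23.232461284533468 0.10644298265739442
yaw 23.511910348969966 t [0.6238924  0.03656678] res [[ 0.42140118  0.67214472]
 [-0.80039837 -0.42556779]
 [ 0.3789972  -0.24657692]]
```

```bash
python3 - <<'E'
from fit import *
w=np.load("/tmp/w1.npz")
save(cv2.resize(w["I"][100:290,250:440],(760,600*1),interpolation=cv2.INTER_CUBIC)[:600],"w1c.png")
E
python3 go.py 0.5575 0.0596 0.17 203.4
```

```text
[0.0374 0.0517 0.1209] -2.8
```

```bash
python3 -m inch '[[[0.009,0.013,0.03],-0.7],[[0.018,0.026,0.06],-1.4],[[0.028,0.039,0.09],-2.1],[[0.0374,0.0517,0.121],-2.8],[[0.0374,0.0517,0.121],-2.8]]' 0.3
python3 -m inch '[[[0,0,0],0],[[0,0,0],0]]' | tail -1
python3 - <<'E'
from fit import *
w=cam("wrist"); save(w["image"],"w2.png"); np.savez("/tmp/w2",P=cloud(w),I=w["image"],M=w["M"],f=w["f"],cx=w["cx"],cy=w["cy"])
from go import need
print(need(.5575,.0596,.106,203.4))
E
```

```text
clock: 3.07
tcp_pos: [0.5477, 0.0615, 0.1617]
orientation: [-0.008, -0.202, 0.979, -0.002]
wrist_force: [-1.9, -0.1, -1.6]
finger_gap: 0.06
finger_gap: 0.0598
(array([-0.0078, -0.0049,  0.0571]), np.float64(-0.19))
```

View pics/w2.png

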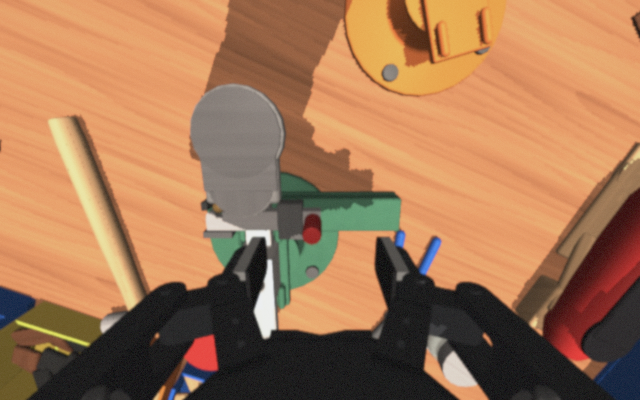

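```bash
python3 - <<'E'
from fit import *
w=np.load("/tmp/w2.npz");P=w["P"];I=w["I"]
H=cv2.cvtColor(I,cv2.COLOR_RGB2HSV).astype(int);h,s=H[...,0],H[...,1]
m=((h<8)|(h>172))&(s>120)&(P[...,2]>.1);m[:200]=0;m[260:]=0;m[:,:290]=0;m[:,335:]=0
t=m&(P[...,2]>.122);y,x=np.nonzero(t);print("knob top px",x.mean(),y.mean(),len(x),ray(w,x.mean(),y.mean(),.126),np.median(P[t],0))
a=np.radians(23.4);o=np.array([.624,.0367])
d=(P[...,:2]-o); X=d[...,0]*np.cos(a)+d[...,1]*np.sin(a);Y=-d[...,0]*np.sin(a)+d[...,1]*np.cos(a)
for x0 in range(-130,10,10):
    k=(abs(X*1e3-x0)<5)&(abs(Y)<.13)&(P[...,2]<.14)&(P[...,2]>.07)
    row=[]
    for y0 in range(-40,70,10):
        q=P[...,2][k&(abs(Y*1e3-y0)<5)]; row.append(int(q.max()*1e3)-70 if len(q) else 0)
    print(x0,row)
R,p=tool();print(p,R.round(3))
E
```

```text
knob top px 311.35016835016836 233.40740740740742 297 [0.55680624 0.05963558 0.126     ] [0.55613221 0.05938862 0.127745  ]
-130 [0, 56, 57, 57, 57, 57, 57, 56, 0, 0, 0]
-120 [0, 57, 57, 56, 57, 57, 57, 56, 0, 0, 0]
-110 [0, 57, 57, 57, 57, 56, 57, 57, 0, 0, 0]
-100 [0, 54, 57, 57, 57, 56, 56, 52, 0, 0, 0]
-90 [0, 0, 57, 56, 56, 56, 57, 51, 0, 0, 0]
-80 [0, 51, 56, 56, 56, 56, 57, 52, 0, 0, 0]
-70 [29, 27, 55, 56, 56, 56, 55, 33, 32, 17, 16]
-60 [29, 29, 29, 28, 51, 29, 32, 33, 59, 58, 18]
-50 [28, 29, 29, 29, 29, 29, 32, 32, 59, 59, 18]
-40 [29, 30, 29, 28, 28, 28, 32, 33, 32, 0, 17]
-30 [0, 0, 10, 17, 17, 17, 9, 0, 0, 0, 0]
-20 [0, 0, 9, 16, 0, 40, 40, 0, 0, 0, 0]
-10 [0, 0, 0, 0, 0, 39, 27, 0, 0, 0, 0]
0 [0, 0, 0, 0, 0, 39, 34, 0, 0, 0, 0]
[0.54908923 0.06144158 0.1631692 ] [[-0.919 -0.394 -0.013]
 [-0.394  0.919 -0.007]
 [ 0.014 -0.001 -1.   ]]
```

```bash
python3 -m inch '[[[0,0,0],0],[[0,0,0],0],[[0,0,0],0]]' 0.68 | tail -1; python3 go.py 0.5605 0.0612 0.14 203.4
```

```text
finger_gap: 0.0273
[-0.0089 -0.0035  0.0248] -0.25
```

```bash
python3 -m inch '[[[-0.005,-0.002,0.01],0],[[-0.0089,-0.0035,0.02],0],[[-0.0089,-0.0035,0.025],0],[[-0.0089,-0.0035,0.025],0]]'; python3 go.py 0.5605 0.0612 0.107 203.4
```

```text
clock: 3.87
tcp_pos: [0.5594, 0.0611, 0.1374]
orientation: [-0.007, -0.201, 0.98, -0.002]
wrist_force: [-1.3, 0.3, 0.3]
finger_gap: 0.0278
[-0.0015 -0.0003  0.0304] -0.26
```

```bash
python3 -m inch '[[[-0.001,0,0.01],0],[[-0.0015,0,0.02],0],[[-0.0015,0,0.03],0],[[-0.0015,0,0.03],0]]'; python3 -m inch '[[[0,0,0],0],[[0,0,0],0],[[0,0,0],0],[[0,0,0],0]]' 1 30;  python3 go.py 0.5605 0.0612 0.107 203.4
```

```text
clock: 4.2
tcp_pos: [0.5585, 0.0615, 0.1045]
orientation: [-0.009, -0.201, 0.98, -0.002]
wrist_force: [-0.8, -0.3, 0.8]
finger_gap: 0.0274
clock: 4.53
tcp_pos: [0.5585, 0.0608, 0.1042]
orientation: [-0.009, -0.2, 0.98, -0.002]
wrist_force: [1.9, -4.8, -5.6]
finger_gap: 0.0129
[-0.002  -0.0005 -0.0029] -0.29
```

```bash
python3 -m inch '[[[0,0.01,-0.002],0],[[0,0.02,-0.002],0],[[0,0.03,-0.002],0],[[0,0.04,-0.002],0],[[0,0.05,-0.002],0]]'; python3 -m inch '[[[0,0.006,0],0],[[0,0.01,0],0],[[0,0.01,0],0]]'
```

```text
clock: 4.95
tcp_pos: [0.5378, 0.1081, 0.1047]
orientation: [-0.01, -0.201, 0.98, -0.002]
wrist_force: [6.0, 0.7, -21.1]
finger_gap: 0.0126
clock: 5.2
tcp_pos: [0.535, 0.1148, 0.1044]
orientation: [-0.01, -0.2, 0.98, -0.006]
wrist_force: [8.6, -13.2, -18.0]
finger_gap: 0.013
```

```bash
python3 -m inch '[[[0,0,0],0],[[0,0,0],0],[[0,0,0],0]]' 0.6 | tail -2; python3 -m inch '[[[0,0,-0.03],0],[[0,0,-0.06],0],[[0,0,-0.09],0],[[0,0,-0.11],0],[[0,0,-0.11],0]]' 0; python3 go.py 0.61 0.05 0.22 203.4
```

```text
wrist_force: [-0.1, 0.4, 0.6]
finger_gap: 0.0343
clock: 5.87
tcp_pos: [0.5396, 0.118, 0.2227]
orientation: [-0.004, -0.201, 0.98, -0.006]
wrist_force: [0.3, -0.3, 0.7]
finger_gap: 0.0854
[-0.038  -0.0902  0.0032] -0.24
```

```bash
python3 go.py 0.624 0.0367 0.22 203.4; python3 -m inch '[[[-0.01,-0.025,0],0],[[-0.02,-0.05,0],0],[[-0.03,-0.07,0],0],[[-0.04,-0.09,0.003],0],[[-0.0475,-0.109,0.003],0]]'|grep tcp; python3 -m inch '[[[0,0,0],0],[[0,0,0],0]]' | grep tcp
python3 - <<'E'
from fit import *
w=cam("wrist"); I=w["image"]; np.savez("/tmp/w3",P=cloud(w),I=I,M=w["M"],f=w["f"],cx=w["cx"],cy=w["cy"])
save(cv2.resize(I[60:360,160:480],(640,600),interpolation=cv2.INTER_CUBIC),"w3.png")
E
```

```text
[-0.0457 -0.1079  0.0033] -0.24
tcp_pos: [0.6267, 0.0362, 0.2203]
tcp_pos: [0.6268, 0.0359, 0.22]
```

View pics/w3.png

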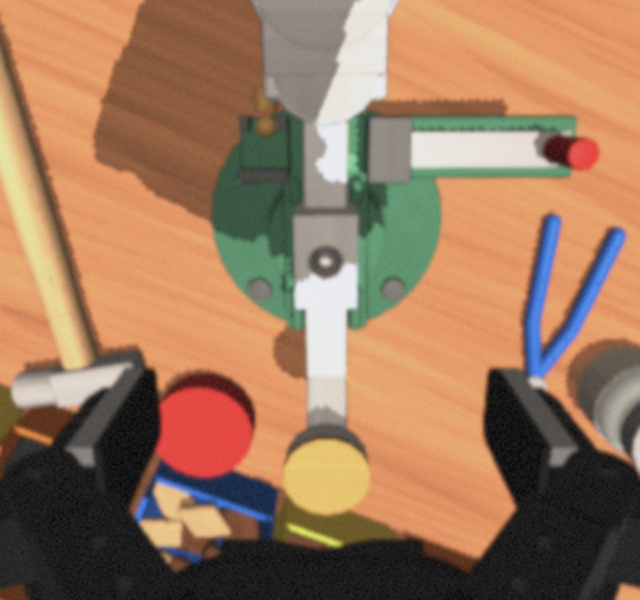

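The bolt is clear of the last (knob at crop 585,152; bed empty up to the guide). The hub hole and pin top are at (325,262), and the brass heel is at (327,475).

```bash
python3 - <<'E'
from fit import *
from go import need
w=np.load("/tmp/w3.npz")
p=lambda x,y,z: ray(w,160+x/2,60+y/2,z)
hub=p(325,262,.107);pin=p(326,261,.102);br=p(327,475,.125);kn=p(585,152,.127)
d=br-hub;yaw=np.degrees(np.arctan2(d[1],d[0]));print(hub,pin,br,kn,yaw,np.hypot(*d[:2]))
a=np.radians(23.4);r=np.array([[np.cos(a),np.sin(a)],[-np.sin(a),np.cos(a)]]);print("knob jack",r@(kn-pin)[:2])
m=np.mean([hub,pin],0);R,q=tool();print(m,need(m[0],m[1],.15,180+23.4),R[:,2])
E
```

```text
[0.62497733 0.03696379 0.107     ] [0.62561337 0.03776169 0.102     ] [0.72252473 0.08007839 0.125     ] [0.53298299 0.11562345 0.127     ] 23.844767803189757 0.10665066702129111
knob jack [-0.05408933  0.10824595]
[0.62529535 0.03736274 0.1045    ] (array([-0.0002,  0.0018,  0.0702]), np.float64(-0.22)) [-0.00550195 -0.01219596 -0.99991049]
```

```bash
python3 -m inch '[[[0,0.002,0.02],-0.2],[[0,0.002,0.04],-0.2],[[0,0.002,0.06],-0.2],[[0,0.002,0.08],-0.2],[[0,0.002,0.08],-0.2]]'|grep -E "tcp|force"; python3 go.py 0.6253 0.0372 0.076 203.6
```

```text
tcp_pos: [0.6213, 0.0388, 0.1364]
wrist_force: [-0.2, 0.1, -0.9]
[-0.004  -0.0027  0.0604] -0.14
```

```bash
python3 -m inch '[[[-0.002,-0.001,0.015],0],[[-0.004,-0.0025,0.03],0],[[-0.004,-0.0025,0.045],0],[[-0.004,-0.0025,0.058],0],[[-0.004,-0.0025,0.058],0]]'|grep -E "tcp|force"; python3 -m inch '[[[0,0,0],0],[[0,0,0],0]]'|grep -E "tcp|force"; python3 go.py 0.6253 0.0372 0.076 203.6
```

```text
tcp_pos: [0.6232, 0.0384, 0.077]
wrist_force: [-0.6, 0.5, -0.0]
tcp_pos: [0.6234, 0.039, 0.0784]
wrist_force: [-0.9, 0.6, 0.1]
[-0.0011 -0.0024  0.0024] -0.04
```

```bash
python3 -m inch '[[[-0.001,-0.0024,0.001],0],[[-0.001,-0.0024,0.002],0],[[-0.001,-0.0024,0.002],0]]'|grep -E "tcp|force"; python3 -m inch '[[[0,0,0],0],[[0,0,0],0],[[0,0,0],0],[[0,0,0],0],[[0,0,0],0]]' 1 80; python3 -m inch '[[[0,0,0],0],[[0,0,0],0],[[0,0,0],0]]';python3 go.py 0.6253 0.0372 0.076 203.6
```

```text
tcp_pos: [0.6259, 0.0371, 0.0773]
wrist_force: [-0.4, 0.0, -0.5]
clock: 8.17
tcp_pos: [0.6262, 0.0368, 0.0777]
orientation: [-0.008, -0.204, 0.979, -0.004]
wrist_force: [0.4, 1.6, -4.7]
finger_gap: 0.0292
clock: 8.42
tcp_pos: [0.6262, 0.0368, 0.0776]
orientation: [-0.008, -0.204, 0.979, -0.004]
wrist_force: [0.6, -1.0, 0.0]
finger_gap: 0.0287
[0.0006 0.0008 0.0016] -0.06
```

```bash
python3 -m inch '[[[0,0,-0.015],0],[[0,0,-0.03],0],[[0,0,-0.045],0],[[0,0,-0.06],0],[[0,0,-0.075],0]]'; python3 -m inch '[[[0,0,-0.012],0],[[0,0,-0.02],0],[[0,0,-0.02],0]]'; python3 -c "
from h import *;print(tool()[0].round(4))"
```

```text
clock: 8.83
tcp_pos: [0.6259, 0.0378, 0.1515]
orientation: [-0.009, -0.204, 0.979, -0.004]
wrist_force: [-0.3, 0.5, -5.2]
finger_gap: 0.029
clock: 9.08
tcp_pos: [0.6265, 0.0381, 0.1722]
orientation: [-0.009, -0.204, 0.979, -0.004]
wrist_force: [1.1, 0.4, -5.9]
finger_gap: 0.0292
[[-0.9165 -0.3996 -0.0161]
 [-0.3995  0.9167 -0.0112]
 [ 0.0192 -0.0038 -0.9998]]
```

```bash
for i in 1 2 3 4 5 6; do python3 -m inch '[[[0,0,0],6],[[0,0,0],12],[[0,0,0],18],[[0,0,0],24],[[0,0,0],30]]' | grep -E "tcp|gap"; done; python3 -m inch '[[[0,0,0],0],[[0,0,0],0],[[0,0,0],0]]'; python3 go.py 0.6259 0.0368 0.15 23.6;  python3 -c "
from h import *;print(tool()[0].round(4),env.get_state()['joint_pos'])"
```

```text
tcp_pos: [0.6255, 0.0381, 0.1703]
finger_gap: 0.0288
tcp_pos: [0.6246, 0.0382, 0.1684]
finger_gap: 0.0289
tcp_pos: [0.6236, 0.0383, 0.1664]
finger_gap: 0.0289
tcp_pos: [0.6226, 0.0383, 0.1645]
finger_gap: 0.0293
tcp_pos: [0.6216, 0.0384, 0.1626]
finger_gap: 0.029
tcp_pos: [0.6207, 0.0384, 0.1606]
finger_gap: 0.0288
clock: 11.83
tcp_pos: [0.62, 0.0385, 0.1595]
orientation: [0.001, 0.982, 0.19, -0.019]
wrist_force: [-0.5, -0.1, -5.5]
finger_gap: 0.0287
[0.0052 0.0038 0.0092] -1.67
[[ 0.927   0.3733 -0.0363]
 [ 0.3732 -0.9277 -0.0098]
 [-0.0374 -0.0045 -0.9993]] [-0.0612585   0.46094143  0.08722765  1.23274809 -0.01200525  2.69787758]
```

```bash
python3 - <<'E'
from fit import *
w=cam("wrist"); I=w["image"]; np.savez("/tmp/w4",P=cloud(w),I=I,M=w["M"],f=w["f"],cx=w["cx"],cy=w["cy"]); R,p=tool(); np.savez("/tmp/t4",R=R,p=p)
save(cv2.resize(I,(800,500),interpolation=cv2.INTER_CUBIC),"w4.png")
q=[-.008,-.204,.979,-.004];Rg=Ro.from_quat([q[1],q[2],q[3],q[0]]).as_matrix();pg=np.array([.6262,.0368,.0776])
for n,h in(("bottom",[.6253,.0374,.07]),("top",[.6253,.0374,.108])):
    c=Rg.T@(np.array(h)-pg); print(n,c,p+R@c)
print("normal",R@Rg.T[:,2])
E
```

```text
bottom [0.00045397 0.00094426 0.00760475] [0.62069846 0.03770238 0.15217107]
top [ 0.00111112  0.0007707  -0.03038917] [0.62259859 0.03848424 0.19011548]
normal [0.05000341 0.02057542 0.99853709]
```

View pics/w4.png

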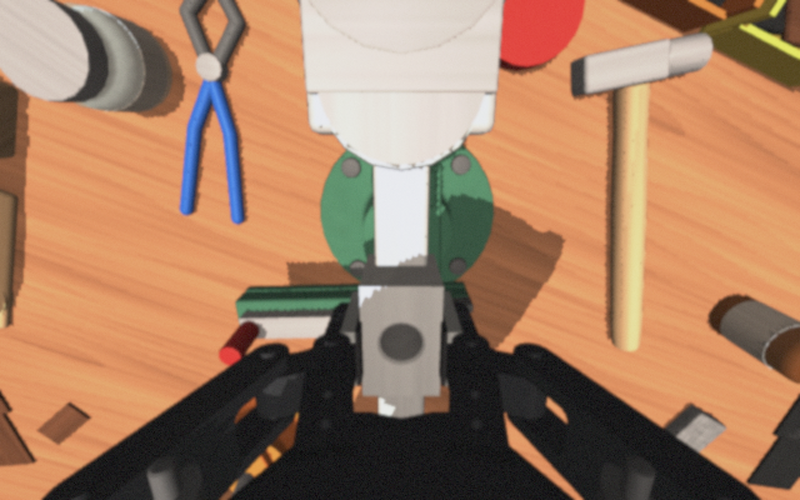

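```bash
python3 - <<'E'
from fit import *
w=np.load("/tmp/w4.npz");t=np.load("/tmp/t4.npz");R,p=t["R"],t["p"];P=w["P"]
pt=[(351,167),(460,165),(357,267),(457,266)]
S=[ray(w,x/1.25,y/1.25,.016) for x,y in pt]; print("screws",np.round(S,4),[P[int(y/1.25),int(x/1.25)].round(4) for x,y in pt])
print("centre",np.mean(S,0))
w3=np.load("/tmp/w3.npz");
for x,y in((260,289),(393,289)): print("w3 screw",ray(w3,160+x/2,60+y/2,.016),w3["P"][int(60+y/2),int(160+x/2)].round(4))
print("knob",ray(w,231/1.25,355/1.25,.127), P[284,185])
# green base mask ellipse in w4
h=ray(w,402/1.25,342/1.25,.1905); print("hole top",h,P[262:286:23,322], "tool",R.T@(h-p))
E
```

```text
screws [[ 0.6474  0.0943  0.016 ]
 [ 0.6817  0.0136  0.016 ]
 [ 0.5668  0.0605  0.016 ]
 [ 0.6011 -0.0214  0.016 ]] [array([0.6486, 0.0947, 0.0214]), array([0.6819, 0.0143, 0.0196]), array([0.5693, 0.0614, 0.0206]), array([ 0.603 , -0.0192,  0.0199])]
centre [0.62424213 0.03672123 0.016     ]
w3 screw [0.68268456 0.01477665 0.016     ] [0.68   0.0144 0.0217]
w3 screw [0.64784883 0.09553151 0.016     ] [0.6461 0.0933 0.0212]
knob [0.53468828 0.11417031 0.127     ] [0.53556944 0.11379627 0.12789282]
hole top [0.62305106 0.03979404 0.1905    ] [[0.61355137 0.03574774 0.16489751]
 [0.61488824 0.03628593 0.18711867]] tool [ 0.0020047  -0.00027756 -0.03080252]
```

```bash
python3 go.py 0.6239 0.038 0.12 23.6; python3 -m inch '[[[0.003,0.001,0.012],-0.5],[[0.005,0.002,0.022],-1],[[0.005,0.002,0.032],-1.6],[[0.005,0.002,0.039],-1.7],[[0.005,0.002,0.039],-1.7]]'; python3 go.py 0.6239 0.038 0.12 23.6
```

```text
[0.0047 0.002  0.0396] -1.7
clock: 12.3
tcp_pos: [0.6223, 0.0381, 0.1175]
orientation: [0.001, 0.979, 0.205, -0.021]
wrist_force: [0.2, -0.1, -7.7]
finger_gap: 0.0288
[ 0.0013  0.0008 -0.0025] 0.02
```

```bash
cat > hub.py <<'E'
from h import *
from go import need
q=[-.008,-.204,.979,-.004];Rg=Ro.from_quat([q[1],q[2],q[3],q[0]]).as_matrix();pg=np.array([.6262,.0368,.0776])
R,p=tool()
for h in(.07,.089,.108):
    c=Rg.T@(np.array([.6256,.0374,h])-pg); print(h,(p+R@c).round(4), "tool shift to pin",(R.T@(np.array([.6255,.0376,0])-(p+R@c)))[:2].round(4))
print("normal",(R@Rg.T[:,2]).round(4),"force",env.get_state()["wrist_force"].round(1))
E
python3 hub.py
```

```text
0.07 [0.6225 0.0374 0.1099] tool shift to pin [0.0074 0.0018]
0.089 [0.6235 0.0378 0.1289] tool shift to pin [0.007  0.0019]
0.108 [0.6246 0.0382 0.1479] tool shift to pin [0.0067 0.002 ]
normal [0.0547 0.0207 0.9983] force [ 0.2 -0.1 -7.7]
```

```bash
python3 -m inch '[[[0.0025,0.001,0],0],[[0.0035,0.001,0.005],0],[[0.004,0.001,0.01],0],[[0.0045,0.001,0.015],0],[[0.0045,0.001,0.015],0]]'; python3 hub.py
```

```text
clock: 12.72
tcp_pos: [0.6257, 0.0383, 0.1014]
orientation: [0.001, 0.979, 0.204, -0.022]
wrist_force: [-0.9, -1.6, -6.3]
finger_gap: 0.0286
0.07 [0.6259 0.0375 0.0938] tool shift to pin [0.0037 0.0004]
0.089 [0.627  0.038  0.1127] tool shift to pin [0.0033 0.0005]
0.108 [0.628  0.0384 0.1317] tool shift to pin [0.003  0.0006]
normal [0.056  0.022  0.9982] force [-0.9 -1.6 -6.3]
```

```bash
python3 -m inch '[[[0,0,0.005],0],[[0,0,0.01],0],[[0,0,0.015],0],[[0,0,0.02],0],[[0,0,0.02],0]]'; python3 hub.py
```

```text
clock: 13.13
tcp_pos: [0.6244, 0.0371, 0.0806]
orientation: [0.002, 0.979, 0.204, -0.022]
wrist_force: [-0.3, -4.8, -7.3]
finger_gap: 0.029
0.07 [0.6246 0.0363 0.073 ] tool shift to pin [ 0.0046 -0.0004]
0.089 [0.6257 0.0367 0.092 ] tool shift to pin [ 0.0042 -0.0003]
0.108 [0.6268 0.0372 0.1109] tool shift to pin [ 0.0039 -0.0002]
normal [0.0569 0.0235 0.9981] force [-0.3 -4.8 -7.3]
```

```bash
python3 -m inch '[[[0,-0.0007,0.001],0],[[0,-0.0007,0.002],0],[[0,-0.0007,0.003],0],[[0,-0.0007,0.004],0],[[0,-0.0007,0.004],0]]'; python3 hub.py
```

```text
clock: 13.55
tcp_pos: [0.6243, 0.037, 0.0799]
orientation: [0.003, 0.979, 0.204, -0.021]
wrist_force: [-8.5, -5.2, 12.6]
finger_gap: 0.0288
0.07 [0.6245 0.0362 0.0723] tool shift to pin [ 0.0046 -0.0006]
0.089 [0.6255 0.0367 0.0912] tool shift to pin [ 0.0042 -0.0005]
0.108 [0.6265 0.0371 0.1102] tool shift to pin [ 0.0039 -0.0004]
normal [0.0542 0.0247 0.9982] force [-8.5 -5.2 12.6]
```

```bash
python3 -m inch '[[[0,0,0.001],0],[[0,0,0.002],0],[[0,0,0.003],0],[[0,0,0.003],0]]' 1 20; python3 hub.py
```

```text
clock: 13.88
tcp_pos: [0.6244, 0.0368, 0.0798]
orientation: [0.003, 0.979, 0.204, -0.02]
wrist_force: [-8.8, -2.8, 12.8]
finger_gap: 0.029
0.07 [0.6246 0.0361 0.0722] tool shift to pin [ 0.0043 -0.0009]
0.089 [0.6256 0.0365 0.0911] tool shift to pin [ 0.004  -0.0008]
0.108 [0.6266 0.037  0.1101] tool shift to pin [ 0.0037 -0.0007]
normal [0.0518 0.0249 0.9983] force [-8.8 -2.8 12.8]
```

```bash
python3 -m inch '[[[0,0,0],0],[[0,0,0],0],[[0,0,0],0],[[0,0,0],0],[[0,0,0],0]]' 0.2; python3 -m inch '[[[0,0,-0.03],0],[[0,0,-0.06],0],[[0,0,-0.09],0],[[0,0,-0.12],0],[[0,0,-0.14],0]]' 0;python3 -m inch '[[[0,0,0],0],[[0,0,0],0]]'
python3 - <<'E'
from fit import *
w=cam("wrist"); I=w["image"]; np.savez("/tmp/w5",P=cloud(w),I=I,M=w["M"],f=w["f"],cx=w["cx"],cy=w["cy"])
save(cv2.resize(I[60:360,160:480],(640,600),interpolation=cv2.INTER_CUBIC),"w5.png"); print(tool()[0].round(3))
E
```

```text
clock: 14.3
tcp_pos: [0.6246, 0.0371, 0.0795]
orientation: [0.003, 0.979, 0.204, -0.02]
wrist_force: [0.5, 0.4, -0.1]
finger_gap: 0.0682
clock: 14.72
tcp_pos: [0.6308, 0.0391, 0.2223]
orientation: [0.003, 0.979, 0.204, -0.018]
wrist_force: [0.3, 0.4, 0.6]
finger_gap: 0.0855
clock: 14.88
tcp_pos: [0.6321, 0.0392, 0.2237]
orientation: [0.003, 0.979, 0.204, -0.016]
wrist_force: [0.2, 0.3, 0.1]
finger_gap: 0.0851
[[ 0.916  0.4   -0.034]
 [ 0.399 -0.917 -0.013]
 [-0.037 -0.001 -0.999]]
```

View pics/w5.png

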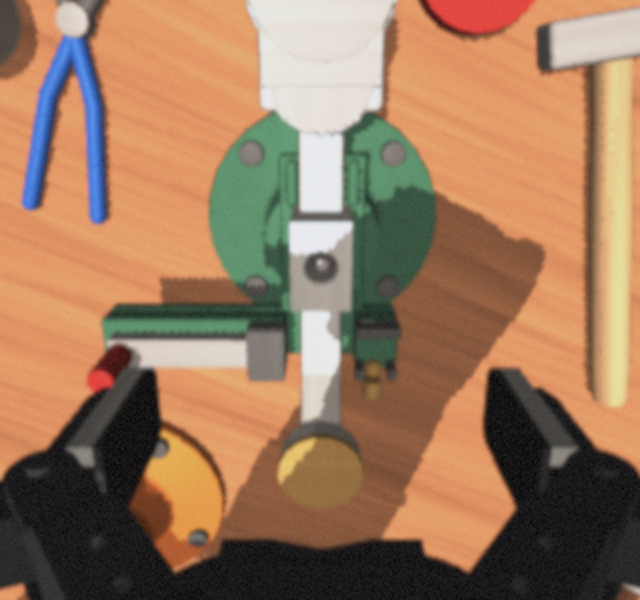

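The last is on the pin (hole and pin at crop 320,267), its web lies between the ribs, the brass heel (320,470) points towards the robot, and the bolt is still back (knob 103,375). I'll check from depth that it is level and fully down, and work out the move to the knob.

```bash
python3 - <<'E'
from fit import *
from go import need
w=np.load("/tmp/w5.npz");P=w["P"]
def z(x,y,n=4):
    u,v=int(160+x/2),int(60+y/2); return np.median(P[v-n:v+n+1,u-n:u+n+1].reshape(-1,3),0).round(4)
print("hub far/near",z(320,235),z(320,298),"heel",z(320,470),"sole",z(320,60),"web",z(320,170,3),"bench",z(560,500))
k=ray(w,160+103/2,60+375/2,.127);print("knob",k)
for i in((-.052,.108),):
    a=np.radians(23.5);print("pred",.6255+np.cos(a)*i[0]-np.sin(a)*i[1],.0376+np.sin(a)*i[0]+np.cos(a)*i[1])
E
```

```text
hub far/near [0.64   0.0442 0.1086] [0.6099 0.031  0.1086] heel [ 0.5281 -0.0048  0.1257] sole [0.7109 0.0748 0.1257] web [0.6649 0.055  0.0866] bench [0.6611 0.01   0.2908]
knob [0.53788565 0.11420722 0.127     ]
pred 0.534747976688047 0.1159075364494806
```

```bash
python3 go.py 0.535 0.1152 0.16 23.6
```

```text
[-0.0554 -0.1079  0.0642] -0.05
```

```bash
python3 -m inch '[[[-0.014,-0.027,0],0],[[-0.028,-0.054,0.015],0],[[-0.042,-0.081,0.03],0],[[-0.055,-0.108,0.05],0],[[-0.0554,-0.108,0.062],0]]' 0.6 30|tail -1; python3 -m inch '[[[0,0,0],0],[[0,0,0],0]]'|grep tcp; python3 go.py 0.535 0.1152 0.14 23.6
```

```text
finger_gap: 0.0342
tcp_pos: [0.5249, 0.1182, 0.1555]
[0.0088 0.007  0.015 ] 0.22
```

```bash
python3 -m inch '[[[0.0045,0.0035,0.004],0],[[0.0088,0.007,0.008],0],[[0.0088,0.007,0.014],0],[[0.0088,0.007,0.014],0]]'|grep -E "tcp|force"; python3 -m inch '[[[0,0,0],0]]'|grep tcp; python3 go.py 0.535 0.1152 0.108 23.6
```

```text
tcp_pos: [0.5356, 0.1145, 0.1398]
wrist_force: [-0.4, -0.3, -0.9]
tcp_pos: [0.5359, 0.1141, 0.1395]
[ 0.0012 -0.0011  0.0315] 0.1
```

```bash
python3 -m inch '[[[0.001,-0.001,0.01],0],[[0.001,-0.001,0.02],0],[[0.0012,-0.001,0.028],0],[[0.0012,-0.001,0.03],0]]'|grep -E "tcp|force"; python3 -m inch '[[[0,0,0],0],[[0,0,0],0],[[0,0,0],0],[[0,0,0],0]]' 1 30; python3 go.py 0.559 0.0605 0.108 23.6
```

```text
tcp_pos: [0.5336, 0.115, 0.1073]
wrist_force: [-0.4, 1.0, 0.6]
clock: 16.6
tcp_pos: [0.5332, 0.1141, 0.1067]
orientation: [0.002, 0.978, 0.205, -0.029]
wrist_force: [0.7, -6.2, -7.3]
finger_gap: 0.0127
[ 0.002   0.0594 -0.0019] 0.07
```

```bash
python3 -m inch '[[[0,0.01,0],0],[[0,0.02,0],0],[[0.0005,0.03,0],0],[[0.0005,0.04,0],0],[[0.0005,0.05,0],0]]'|grep -E "tcp|force"; python3 -m inch '[[[0,0.004,0],0],[[0,0.008,0],0],[[0,0.01,0],0],[[0,0.011,0],0]]'; python3 go.py 0.559 0.0605 0.108 23.6
```

```text
tcp_pos: [0.5535, 0.0676, 0.1065]
wrist_force: [-7.0, 5.7, 2.7]
clock: 17.35
tcp_pos: [0.5577, 0.0578, 0.1066]
orientation: [0.0, 0.978, 0.205, -0.03]
wrist_force: [-5.2, 5.3, 1.5]
finger_gap: 0.0126
[ 0.0022 -0.002  -0.0015] 0.05
```

```bash
python3 -m inch '[[[0,0,0],0],[[0,0,0],0],[[0,0,0],0]]' 0.6|grep -E "force|gap"; python3 -m inch '[[[0,0,-0.03],0],[[0,0,-0.06],0],[[0,0,-0.09],0],[[0,0,-0.11],0],[[0,0,-0.11],0]]'|grep -E "tcp|force"; python3 -m inch '[[[0,0,0],0],[[0,0,0],0]]'|grep -E "tcp|force"
python3 - <<'E'
from fit import *
w=cam("wrist"); I=w["image"]; P=cloud(w)
H=cv2.cvtColor(I,cv2.COLOR_RGB2HSV).astype(int);h,s=H[...,0],H[...,1]
c=cam("scene");save(cv2.resize(c["image"][150:270,230:390],(800,600),interpolation=cv2.INTER_CUBIC),"s2.png")
Q=cloud(c);Hs=cv2.cvtColor(c["image"],cv2.COLOR_RGB2HSV).astype(int)
z=np.load("/tmp/scene.npz");H0=cv2.cvtColor(z["I"],cv2.COLOR_RGB2HSV).astype(int)
for n,A,B in(("start",H0,z["P"]),("now",Hs,Q)):
    m=((A[...,0]<6)|(A[...,0]>174))&(A[...,1]>150)&(B[...,2]>.08); m[:165]=0;m[270:]=0;m[:,:250]=0;m[:,362:]=0
    y,x=np.nonzero(m);print(n,len(x),x.mean(),y.mean(),np.median(B[m],0))
np.savez("/tmp/w6",P=P,I=I,M=w["M"],f=w["f"],cx=w["cx"],cy=w["cy"])
E
```

```text
wrist_force: [-0.2, 0.7, -0.7]
finger_gap: 0.0345
tcp_pos: [0.5683, 0.059, 0.2223]
wrist_force: [0.9, -0.2, 1.3]
tcp_pos: [0.569, 0.0589, 0.2228]
wrist_force: [-0.8, 0.1, 0.5]
start 50 325.68 204.28 [0.56249588 0.06339779 0.11770911]
now 52 325.5 204.0 [0.56269811 0.06298654 0.11863884]
```

View pics/s2.png

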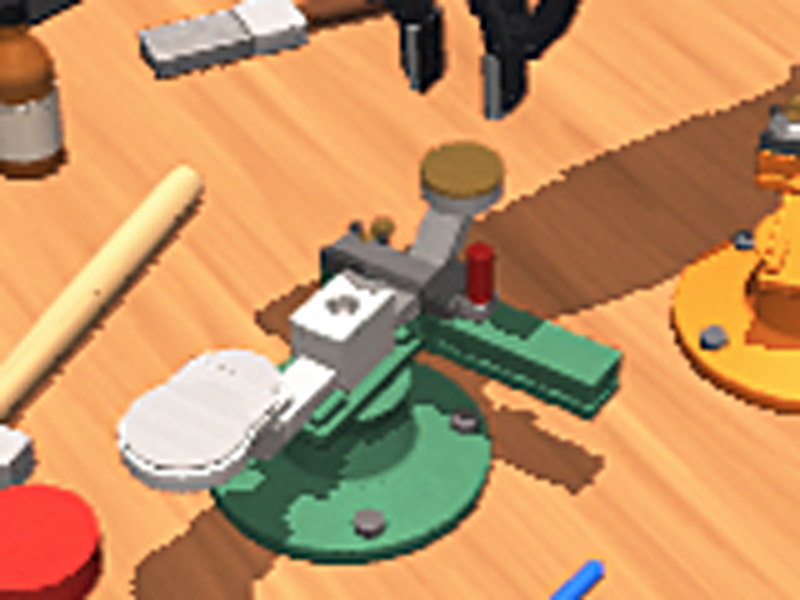

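The heel (crop 462,170) points to the robot, and the bolt lies across the web into the keeper. The knob is at pixel (325.5, 204.0), against (325.7, 204.3) when it was home at the start. The arm is clear, so I'm handing in.

```bash
python3 -c "
from workcell import env
print(env.hand_in(), env.get_state()['clock'])"
```

```text
the job is handed in; nothing more can be done
the job is handed in; nothing more can be done
```

The last is turned end for end on the green jack, the bolt is pushed home, and I handed the job in at about 18 s of the 61 s. `hand_in` gives no verdict, so what follows rests on my own checks.

**What I did:** I gripped the red knob and drew the bolt right back (knob measured at jack y of about 108 mm). I gripped the hub, lifted the last about 95 mm, turned it 180°, lowered it onto the pin and let go when it was about 2 mm off the seat. Then I pushed the bolt home, to slightly past home, and let it spring back.

**Last checks:**
- **Last:** after I let go, the hub top was level, 108.6 mm above the bench at both ends (expected 108). The pin showed in the hole, and the heel end pointed towards the robot.
- **Bolt:** the knob was back within 0.3 px of where it started, when the bolt was home. I inferred the click from that and from the push force; I did not measure it directly.
- **Arm:** it was clear of everything, with wrist force near 0.
- **Other things on the bench:** I touched none of them, and none visible in the last pictures looked moved, but I did not measure their positions.

**What disagreed:**
- The tool's tilt crept up to about 0.04 rad over the moves. The last went onto the pin about 0.06 rad out of level and settled flat when released.
- Position estimates from the different cameras differed by 2 to 5 mm. I averaged wrist views from opposite sides to place the pin.

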